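# Press a serum-bottle stopper home with a ratchet lever press

### The job

The small amber serum bottle stands ready in the hand-lever press with its rubber stopper only started in the neck. Press the pawl release plate down onto the grip of the press lever to free the ratchet and, keeping it pressed, push the lever all the way down so that the stopper is driven fully home; then let go, so that the pawl drops back into its teeth. Do it all by pressing and pushing with the fingers: lift nothing, neither the lever nor any bottle, and leave the bottle standing where it is in the press and the other things on the worktop where they are.

Things in the scene. Friction and masses are not known exactly. Their poses are not given: they have to be found in the camera images.
- press: bench stoppering press, fixed: grey cast base 200 x 125 x 14 mm, column at its far end, overarm with ram guide, steel lever on top; a dark toothed quadrant (top 0.25 m above the worktop) beside it. Origin: on the worktop under the base's middle. The lever reaches along the press's own -x and swings in its x-z plane about a hinge 45 mm along +x from the origin and 172 mm above the worktop
- plate_top (a point): centre of the top face of the pawl release plate: ribbed steel, 60 mm long (along the lever) x 20 x 5 mm, standing like a brake lever above the lever's black grip. Pressed flat on the grip it has come 22 mm nearer the lever and is 221 mm out from the lever's hinge along the lever, 19 mm above the lever's middle line. Takes 3 N at first, 5 N at the bottom. x axis: about along the lever, to the hinge
- lever (a joint): angle of the lever above level, rad: 0 = right down (its stop); at the start 0.28 to 0.51. Stiff hinge: stays where left. With the plate pressed it takes about 5 N at the plate to push down, rising to about 16 N over the last 0.13 rad, once the sprung ram meets the stopper. With the pawl in, the ratchet (5 mm teeth every 0.15 rad) stops it going down, not up
- pawl (a joint): angle of the pawl release plate, rad: near 0 = pawl dropped in the teeth (up to 0.11 when it rests on the back of a tooth), above 0.08 just clear of them, 0.16 = plate pressed flat on the grip. It springs back when let go
- stopper (a joint): how far the stopper has been driven into the bottle, m: 0 to 0.002 at the start (standing 6 to 8 mm proud), 0.008 = flange flat on the bottle's rim. Tight fit, takes about 35 N at the ram and stays where it is pressed
- vial: the amber glass serum bottle in the press: 38 mm diameter, 63 mm high, standing loose in a low black ring under the ram; origin at the centre of its underside. The black rubber stopper (flange 20 mm wide, 3.5 mm thick) is on its mouth
- done_vial_1: finished serum bottle of the same kind, 38 mm diameter, 66.5 mm high with its stopper, standing loose on the worktop beside the press; origin at the centre of its underside. Not to be moved
- done_vial_2: another finished serum bottle, same size and origin, loose beside the press. Not to be moved
- done_vial_3: another finished serum bottle, same size and origin, loose beside the press. Not to be moved
- petri_1: closed petri dish, 60 mm diameter, 14 mm high, loose on the worktop to the right; origin at the centre of its underside. Not to be moved
- tweezers: steel tweezers, 116 mm long, 60 x 9 mm, lying on the worktop to the right. Not to be moved
- red_stopper: rubber stopper 30 mm diameter, 25 mm high, loose on the worktop left of the press lever, near the sink. Not to be moved
- plate_pivot (a point): pin on the lever, on its middle line, 87 mm out from the lever's hinge, about which the pawl and its release plate turn; the plate's top centre is 135 mm from it. The lever ends 262 mm from its hinge; its round grip is 25 mm thick
Things that resemble listed ones, but are neither listed nor needed, are in the scene too. What is shaped like the vial but blue, green or red is not meant.

How it is judged:
On the way, in this order (a step that is already met when the one before it is completed fails the run):
1. the release plate is pressed and the pawl is clear of the teeth while the lever still stands up (value of joint pawl above 0.09 rad and value of joint lever above 0.2 rad and contact force between the fingers and pawl above 0.5 N), for 0.05 s.
2. the lever is pushed right down and the stopper is home (value of joint lever below 0.03 rad and value of joint stopper above 0.0065 m), for 0.1 s.
At the end, for the whole second after the job is handed in: The lever is right down (within 0.03 rad of level), the stopper is home (within 1.5 mm), the release plate is let go and the pawl has dropped back into the teeth (within 0.04 rad), and the bottle stands upright in its ring in the press, within 10 mm of where it stood (all of step 2 and value of joint pawl below 0.04 rad and angle between vial's own z axis and vertical below 0.1 rad and distance of vial from where it was at the start of the episode below 0.01 m); the robot touches nothing.
It fails at once if the press lever is raised (value of joint lever above 0.56 rad).
It fails at once if the bottle is lifted or taken out of the press (distance of vial from where it was at the start of the episode above 0.015 m).
It fails at once if a finished bottle is moved, knocked over or lifted (distance of any of done_vial_1, done_vial_2, done_vial_3 from where it was at the start of the episode above 0.02 m or angle between any of done_vial_1, done_vial_2, done_vial_3's own z axis and vertical above 0.5 rad).
It fails at once if another thing on the worktop is moved (distance of any of petri_1, tweezers, red_stopper from where it was at the start of the episode above 0.03 m).
It also fails if it takes over 35 s, if anything falls off the work surface, if the arm or the gripper's body presses on something with over 40 N, if the wrist force passes 120 N, or if a joint passes its speed limit or range.

### The arm

A 7-joint arm with a two-finger parallel gripper is mounted at the origin on a cart in front of the work surface, level with it; the furniture and walls round the work are solid. World frame = base frame: x ahead of the robot, y to its left, z up, the work surface at z = 0. Lengths are in m, angles in rad, forces in N, time in s.
With the tool pointing down it reaches from about 0.4 to 0.925 m from the base axis. Payload 5.6 kg.
Tool frame: the origin (TCP) lies between the finger pads; the fingertips stand 14 mm ahead of it and the grasp point (between the pads) lies 5 mm behind it (nose_length is the distance from the TCP to the fingertips, in m); z points along the fingers, y is the line along which they close (so a half turn about z gives the same grasp; the last joint's range is limited). The gripper opens to 85 mm and grips with 20 to 120 N. Pads are 22 mm wide; open, the fingers measure 114 mm over their backs; the gripper's body (76 mm by 85 mm) begins 54 mm behind the grasp point. The pads swing forward as they close: fully open they stand 13 mm farther back than shut.
Start: joints at [1.259, 0.468, -0.012, 1.603, 0.006, 1.071, -0.056], TCP at [0.173, -0.627, 0.245] pointing down, gripper open.
Joint ranges: [-2.53, 2.53], [-0.31, 2.02], [-1.57, 1.55], [0.28, 2.44], [-1.29, 4.43], [0.15, 1.84], [-2.92, 2.92]. Speed limits (rad/s): [2.57, 2.57, 3.14, 3.14, 3.14, 3.14, 3.14].

### API

Orientations are given as a unit quaternion [x, y, z, w].
In Python, from rig import observe, get_image, calibration, job_done, nose_length gives the robot as it stands.
- The arm moves only by the shell command python3 -m crank 'ROWS'. ROWS is JSON, a list that holds one entry, the list of rows, each a list of 5 numbers: the closure in counts, from 0 (fully open) to 255 (shut), then the shift along the world's x, y, z in m, then the turn about the world's z in rad. In form: [[[gripper, tx, ty, tz, twist], ...]]. A call has 1 to 10 rows; each row shifts and turns the commanded pose from where the row before left it; what a row does not reach is not made up. A row lasts 1/12 s, in which the tool goes at most 41.7 mm and 7.16 degrees, less where a joint would pass 70% of its speed; a pose out of reach is approached as far as the arm can. A call is refused whole if a number of a shift passes 0.0417 or a number of a turn 0.125, either way. A call with a gripper value outside its range is refused whole. The fingers move at their own pace and stop on an object; the grip force is fixed at half the most. Time passes only in rows, so rows that do not move let the fingers close. It gives the time, the measured TCP pose, the force, the opening and the grip force at its end, in the units of the state.
- observe(): the state, without advancing time (a new reading comes with each control period).
- get_image(name): name is "scene" or "top" or "wrist"; returns the picture (384x512x3 uint8, red, green, blue); there is no depth.
- calibration(name): a dict with "intrinsics" (3x3 intrinsics, pixels), "rvec" (rotation vector, rad) and "tvec" (3), from world to camera coordinates, as OpenCV has them. Camera axes: x right, y down, z forward; pixel columns grow to the right and rows downward; lengths in m; the calibration is good to about 2 mm. A picture is of the moment at which its call begins: read the wrist's pose just before it. calibration takes no time and is no camera call; for the wrist camera it gives the pose at the moment of the call.
- job_done(): hands the job in; it is judged then, once.
The state is a dict: "time_s": time; "joint_pos": joint angles; "qvel": joint speeds; "effort": joint torques, N m; "tool_pos": TCP position; "tcp_rot": TCP orientation; "wrist_force": force on the tool from outside, world axes, zero at the start; "torque": the same for the moment, N m; "gripper_width": finger opening in m; "gripper_force": force on a finger pad.
Only numpy, scipy, OpenCV 4.12 (cv2) and the standard library are available. Lean on these libraries where they do the work, as an engineer would, in place of code of your own. Each camera call takes 0.05 s, during which the arm holds its last target. There are 200 camera calls.

## Working session

There is one attempt and no reset: what is moved stays moved. The work goes in short steps, Python scripts to look and compute and a shell command to move; the robot and the scene stay as the last step left them, time stands still between calls to the robot, and variables do not carry over. Pictures are saved under pics/ and viewed, at most 10 in all, crops included, and the job is handed in when it is done.

```bash
mkdir -p pics; python3 - <<'E'
from rig import *
import cv2
print(observe()); print(nose_length if not callable(nose_length) else nose_length())
for n in("scene","top"):
    im=get_image(n); cv2.imwrite(f"pics/{n}0.png",im[:,:,::-1]); print(n,calibration(n))
E
```

```text
{'time_s': 0.0, 'joint_pos': array([ 1.25900173,  0.46837541, -0.01157023,  1.60361947,  0.00603544,
        1.07137103, -0.05631553]), 'qvel': array([ 0.00017569, -0.00030242, -0.00072906, -0.00059672,  0.000322  ,
       -0.00109256,  0.0005123 ]), 'effort': array([ 1.07738410e-04, -5.32386303e+01,  2.17573828e-02, -2.51308537e+01,
        1.13966048e-02,  7.76836008e-03, -4.04675013e-07]), 'tool_pos': array([ 0.1723901 , -0.62618322,  0.24434116]), 'tcp_rot': array([ 9.90988031e-01,  1.33947623e-01, -1.99170909e-04, -8.47012232e-04]), 'wrist_force': array([-0.2477245 ,  0.41902087, -0.96724808]), 'torque': array([-0.00844015, -0.01143128,  0.03362578]), 'gripper_force': 0.0, 'gripper_width': 0.08548214792852797}
0.014
scene {'intrinsics': array([[384.91687445,   0.        , 251.14232931],
       [  0.        , 384.91687445, 195.49409074],
       [  0.        ,   0.        ,   1.        ]]), 'rvec': array([ 0.6299996 , -2.35828286,  1.54707722]), 'tvec': array([0.35121754, 0.36468522, 0.52263881])}
top {'intrinsics': array([[420.74380202,   0.        , 255.50961183],
       [  0.        , 420.74380202, 195.95238882],
       [  0.        ,   0.        ,   1.        ]]), 'rvec': array([ 2.14507079, -2.19388076,  0.07650476]), 'tvec': array([-0.29772711,  0.56714514,  1.07846215])}
```

View pics/scene0.png

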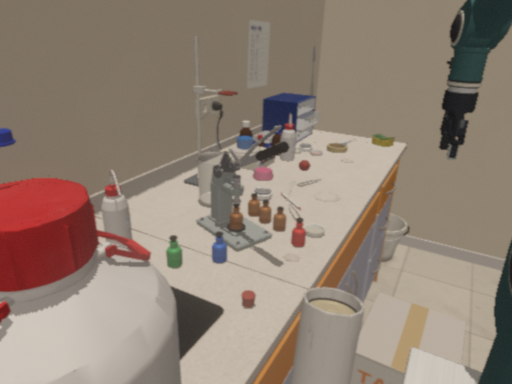

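View pics/top0.png

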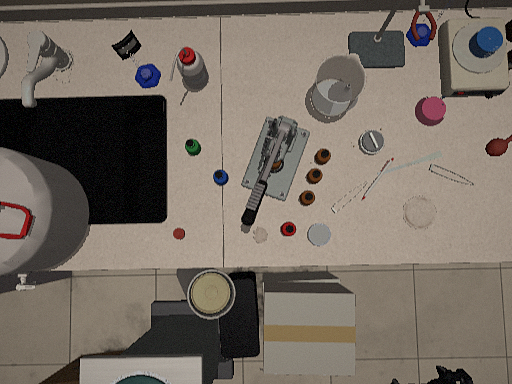

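The press stands at (275,160) in the top view, with its lever grip near (252,205). The amber bottle in the press is under the ram at (278,165). Things it could be confused with: amber done bottles at (322,156), (314,176) and (307,198), green (192,147), blue (221,177), red (288,229). By the description, the amber bottle on the press base is the one. I'll check with a close crop.

```bash
python3 - <<'E'
import cv2,numpy as np
a=cv2.imread("pics/top0.png")[105:245,215:345]; b=cv2.imread("pics/scene0.png")[130:270,180:310]
cv2.imwrite("pics/crop.png",np.hstack([cv2.resize(a,None,fx=4,fy=4,interpolation=2)[:,:400],cv2.resize(b,None,fx=4,fy=4,interpolation=2)[:,:400]]))
E
```

```text
(no output)
```

View pics/crop.png

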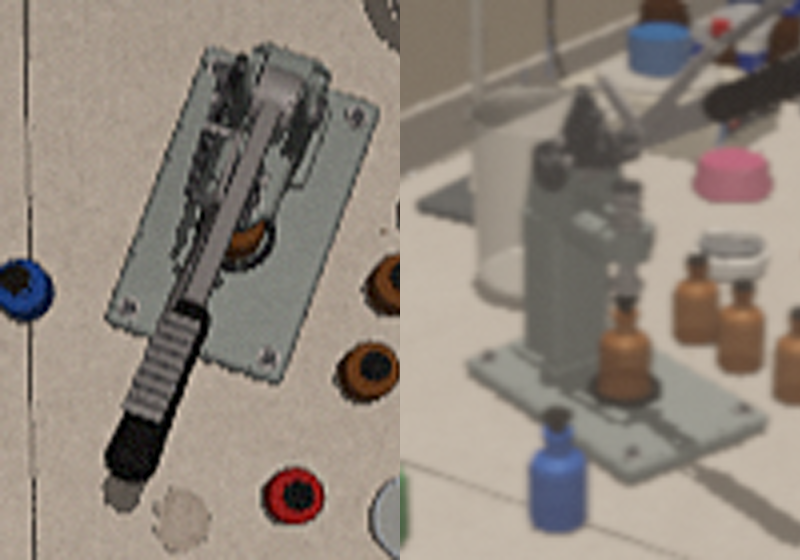

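The crop confirms it: an amber bottle in a black ring under the ram, with the ribbed plate centred at about (165,362) in the crop and the base corners clearly visible.

```bash
cat > h.py <<'E'
import numpy as np,cv2
from rig import *
def ray(n,p):
    c=calibration(n);R=cv2.Rodrigues(c["rvec"])[0]
    return -R.T@c["tvec"],R.T@np.linalg.inv(c["intrinsics"])@[p[0],p[1],1]
def onz(n,p,z):
    o,d=ray(n,p);return o+d*(z-o[2])/d[2]
def proj(n,P):
    c=calibration(n);return cv2.projectPoints(np.array(P,float).reshape(-1,3),c["rvec"],c["tvec"],c["intrinsics"],None)[0].reshape(-1,2)
E
python3 - <<'E'
from h import *
C=np.array([onz("top",(215+x/4,105+y/4),.014)[:2] for x,y in[(107,320),(278,383),(380,103),(207,47)]])
nl,nr,fr,fl=C; print(C.round(4),[np.linalg.norm(a-b).round(4) for a,b in((nl,nr),(nr,fr),(fr,fl),(fl,nl))])
o=C.mean(0); v=(fr-nr)+(fl-nl); w=(nl-nr)+(fl-fr); yaw=np.arctan2(*v[::-1]); print("o",o,"yaw",yaw,np.arctan2(w[1],w[0])-np.pi/2)
X=np.array([np.cos(yaw),np.sin(yaw),0]);O=np.array([*o,0])
def pt(r,h,t): return O+X*(.045-r*np.cos(t)-h*np.sin(t))+np.array([0,0,.172+r*np.sin(t)+h*np.cos(t)])
for n in("top","scene"):
  print(n,"cam",ray(n,(0,0))[0].round(3))
  for t in(.28,.35,.42,.5):
    print(t,[proj(n,p)[0].round(1) for p in(pt(0,0,t),pt(262,0,t) if 0 else pt(.262,0,t),pt(.221,.041,t))],pt(.221,.041,t).round(3))
E
```

```text
[[ 0.5909 -0.2746]
 [ 0.5466 -0.3862]
 [ 0.7319 -0.4592]
 [ 0.773  -0.345 ]] [np.float64(0.1201), np.float64(0.1992), np.float64(0.1214), np.float64(0.1953)]
o [ 0.66060421 -0.36625961] yaw -0.3721351332599845 -0.3614821161243926
top cam [ 0.465 -0.327  1.118]
0.28 [array([284.6, 127.6]), array([245.3, 231.3]), array([249.6, 218.1])] [ 0.494 -0.301  0.272]
0.35 [array([284.6, 127.6]), array([245.9, 228.7]), array([249.7, 216.9])] [ 0.496 -0.302  0.286]
0.42 [array([284.6, 127.6]), array([246.8, 225.4]), array([250.1, 215.2])] [ 0.499 -0.303  0.3  ]
0.5 [array([284.6, 127.6]), array([248.1, 220.7]), array([250.7, 212.4])] [ 0.504 -0.305  0.314]
scene cam [0.16  0.466 0.535]
0.28 [array([224.4, 168.1]), array([290.9, 168.7]), array([282.9, 153.5])] [ 0.494 -0.301  0.272]
0.35 [array([224.4, 168.1]), array([289.6, 160.6]), array([282.7, 147.4])] [ 0.496 -0.302  0.286]
0.42 [array([224.4, 168.1]), array([288. , 152.6]), array([282. , 141.4])] [ 0.499 -0.303  0.3  ]
0.5 [array([224.4, 168.1]), array([285.6, 143.4]), array([280.9, 134.6])] [ 0.504 -0.305  0.314]
```

```bash
cat >> h.py <<'E'
yaw=-.367;O=np.array([.6606,-.3663,0]);X=np.array([np.cos(yaw),np.sin(yaw),0])
def pt(r,h,t): return O+X*(.045-r*np.cos(t)+h*np.sin(t))+np.array([0,0,.172+r*np.sin(t)+h*np.cos(t)])
E
python3 - <<'E'
from h import *
for n in("top","scene"):
  for t in(.3,.36,.42,.48):
    print(n,t,[proj(n,p)[0].round(1) for p in(pt(0,0,t),pt(.262,0,t),pt(.221-.035,.035,t),pt(.216,.04,t),pt(.216+.03,.045,t))],pt(.216,.04,t).round(3))
E
```

```text
top 0.3 [array([284.5, 127.6]), array([246. , 230.8]), array([259.5, 192.6]), array([254.9, 204.6]), array([250.1, 217.1])] [ 0.521 -0.313  0.274]
top 0.36 [array([284.5, 127.6]), array([246.5, 228.4]), array([260.4, 189.5]), array([255.9, 201.1]), array([251.2, 213.3])] [ 0.527 -0.315  0.286]
top 0.42 [array([284.5, 127.6]), array([247.3, 225.5]), array([261.5, 186.1]), array([257.1, 197.3]), array([252.5, 209. ])] [ 0.534 -0.318  0.297]
top 0.48 [array([284.5, 127.6]), array([248.2, 222.1]), array([262.6, 182.4]), array([258.4, 193.1]), array([253.9, 204.2])] [ 0.541 -0.32   0.307]
scene 0.3 [array([224.4, 168.1]), array([290.9, 166.3]), array([266.3, 152.4]), array([274.4, 149.7]), array([283. , 146.8])] [ 0.521 -0.313  0.274]
scene 0.36 [array([224.4, 168.1]), array([289.8, 159.4]), array([264.9, 147.8]), array([272.8, 144.2]), array([281.1, 140.4])] [ 0.527 -0.315  0.286]
scene 0.42 [array([224.4, 168.1]), array([288.3, 152.5]), array([263.3, 143.3]), array([270.9, 138.8]), array([278.9, 134.1])] [ 0.534 -0.318  0.297]
scene 0.48 [array([224.4, 168.1]), array([286.5, 145.6]), array([261.6, 139. ]), array([268.8, 133.6]), array([276.5, 128. ])] [ 0.541 -0.32   0.307]
```

```bash
python3 -m crank '[[[255,0,0,0.04,-0.1],[255,0,0,0.04,-0.1],[255,0,0,0.04,-0.1],[255,0,0,0.04,-0.1],[255,0.03,0.028,0.015,-0.1],[255,0.03,0.028,0,-0.1],[255,0.03,0.028,0,-0.035],[255,0.03,0.028,0,0],[255,0.03,0.028,0,0],[255,0.03,0.028,0,0]]]'
```

```text
time_s: 0.93
tool_pos: [0.3522, -0.4582, 0.4194]
tcp_rot: [0.983, -0.182, -0.0, -0.0]
wrist_force: [0.7, -0.4, -0.2]
gripper_width: 0.0002
gripper_force: 0.0
```

```bash
python3 -m crank '[[[255,0.03,0.022,0,0],[255,0.03,0.022,0,0],[255,0.03,0.022,0,0],[255,0.03,0.022,0,0],[255,0.03,0.022,0,0],[255,0.03,0.022,0,0],[255,0.009,0.007,-0.02,0],[255,0,0,-0.03,0],[255,0,0,-0.02,0],[255,0,0,0,0]]]'; python3 - <<'E'
from h import *
s=observe();print(s["tool_pos"],s["tcp_rot"],s["wrist_force"])
a=get_image("top")[105:245,215:345]; b=get_image("scene")[90:230,200:330]
cv2.imwrite("pics/c2.png",np.hstack([cv2.resize(i,None,fx=4,fy=4,interpolation=2)[:,:400,::-1] for i in(a,b)]))
E
```

```text
time_s: 1.77
tool_pos: [0.5383, -0.3195, 0.344]
tcp_rot: [0.983, -0.182, -0.005, -0.001]
wrist_force: [-1.3, -0.4, -0.5]
gripper_width: -0.0001
gripper_force: 0.0
[ 0.53826742 -0.31950936  0.34398341] [ 0.98335432 -0.18163135 -0.00470294 -0.00149045] [-1.3027988  -0.39799712 -0.51772985]
```

View pics/c2.png

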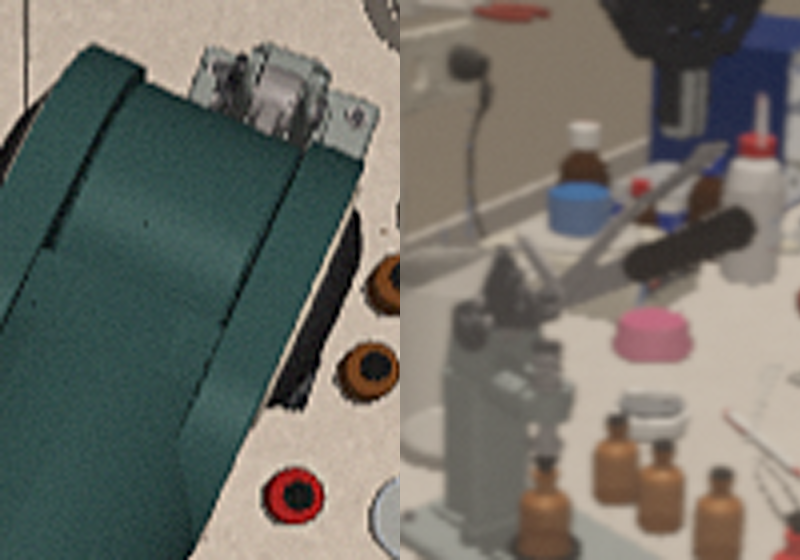

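Left: the arm hides the lever from above. Right: the closed fingertips (683,135) stand just above the mid-length of the raised plate, whose outer end is at (718,150). Next I'll go down slowly until contact.

```bash
for i in 1; do python3 -m crank '[[[255,0,0,-0.005,0],[255,0,0,-0.005,0],[255,0,0,-0.004,0],[255,0,0,0,0]]]'; done; python3 -m crank '[[[255,0,0,-0.004,0],[255,0,0,-0.004,0],[255,0,0,0,0]]]'
```

```text
time_s: 2.2
tool_pos: [0.5399, -0.3211, 0.3353]
tcp_rot: [0.983, -0.182, -0.0, -0.0]
wrist_force: [-0.5, -0.2, 0.0]
gripper_width: 0.0002
gripper_force: 0.0
time_s: 2.45
tool_pos: [0.5402, -0.321, 0.3271]
tcp_rot: [0.983, -0.182, -0.0, 0.0]
wrist_force: [1.0, -0.9, 1.4]
gripper_width: -0.0003
gripper_force: 1.1
```

```bash
python3 -m crank '[[[255,-0.002,0.001,-0.004,0],[255,-0.002,0.001,-0.004,0],[255,0,0,0,0]]]';python3 -m crank '[[[255,-0.002,0.001,-0.004,0],[255,-0.002,0.001,-0.004,0],[255,0,0,0,0]]]'
```

```text
time_s: 2.7
tool_pos: [0.5357, -0.3189, 0.3193]
tcp_rot: [0.983, -0.182, -0.0, 0.0]
wrist_force: [-0.2, -1.3, 3.4]
gripper_width: -0.0002
gripper_force: 1.7
time_s: 2.95
tool_pos: [0.5318, -0.317, 0.3115]
tcp_rot: [0.983, -0.182, -0.0, 0.0]
wrist_force: [-0.6, -0.3, 4.6]
gripper_width: 0.0001
gripper_force: 2.3
```

```bash
python3 -m crank '[[[255,-0.002,0.001,-0.004,0],[255,-0.001,0,-0.002,0],[255,0,0,0,0],[255,0,0,0,0]]]';python3 -m crank '[[[255,-0.001,0.0005,-0.003,0],[255,-0.001,0,-0.002,0],[255,0,0,0,0]]]'
```

```text
time_s: 3.28
tool_pos: [0.5294, -0.316, 0.3065]
tcp_rot: [0.983, -0.182, 0.0, 0.0]
wrist_force: [-0.2, -0.3, 6.4]
gripper_width: 0.0003
gripper_force: 2.5
time_s: 3.53
tool_pos: [0.5275, -0.3152, 0.3015]
tcp_rot: [0.983, -0.182, 0.001, -0.0]
wrist_force: [-1.2, 0.9, 6.4]
gripper_width: 0.0001
gripper_force: 2.7
```

```bash
python3 - <<'E'
from h import *
b=get_image("scene")[90:230,200:330]
cv2.imwrite("pics/c3.png",cv2.resize(b,None,fx=4,fy=4,interpolation=2)[:,:,::-1])
E
```

```text
(no output)
```

View pics/c3.png

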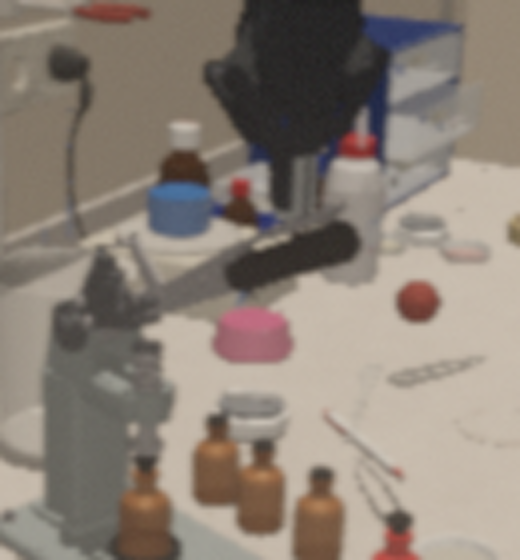

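Fingers hold the plate almost flat on the grip, and the grip end (347,240) has already dropped slightly, so the pawl is clear. Next I'll follow the arc down.

```bash
python3 -m crank '[[[255,-0.0018,0.0007,-0.004,0],[255,-0.0018,0.0007,-0.004,0],[255,-0.0018,0.0007,-0.004,0],[255,-0.0018,0.0007,-0.004,0],[255,-0.0018,0.0007,-0.004,0],[255,-0.0018,0.0007,-0.004,0]]]'; python3 -m crank '[[[255,-0.0013,0.0005,-0.004,0],[255,-0.0013,0.0005,-0.004,0],[255,-0.0013,0.0005,-0.004,0],[255,-0.0013,0.0005,-0.004,0],[255,-0.0013,0.0005,-0.004,0],[255,-0.0013,0.0005,-0.004,0]]]'
```

```text
time_s: 4.08
tool_pos: [0.5165, -0.311, 0.2776]
tcp_rot: [0.983, -0.182, 0.0, -0.0]
wrist_force: [-0.6, 1.6, 7.4]
gripper_width: -0.0001
gripper_force: 3.3
time_s: 4.58
tool_pos: [0.5084, -0.3078, 0.2533]
tcp_rot: [0.983, -0.182, -0.0, -0.0]
wrist_force: [-2.3, 2.7, 9.6]
gripper_width: -0.0003
gripper_force: 3.8
```

```bash
python3 -m crank '[[[255,-0.0009,0.0003,-0.004,0],[255,-0.0009,0.0003,-0.004,0],[255,-0.0009,0.0003,-0.004,0],[255,-0.0009,0.0003,-0.004,0],[255,-0.0009,0.0003,-0.004,0],[255,-0.0009,0.0003,-0.004,0]]]'; python3 -m crank '[[[255,-0.0005,0.0002,-0.004,0],[255,-0.0005,0.0002,-0.004,0],[255,-0.0005,0.0002,-0.004,0],[255,-0.0004,0.0001,-0.003,0],[255,0,0,0,0]]]'
```

```text
time_s: 5.08
tool_pos: [0.5028, -0.3057, 0.2292]
tcp_rot: [0.983, -0.182, -0.001, -0.0]
wrist_force: [-3.9, 2.8, 9.7]
gripper_width: 0.0
gripper_force: 4.8
time_s: 5.5
tool_pos: [0.5006, -0.3048, 0.2152]
tcp_rot: [0.983, -0.182, -0.001, -0.0]
wrist_force: [-5.8, 4.5, 15.2]
gripper_width: -0.0001
gripper_force: 7.2
```

```bash
python3 -m crank '[[[255,0,0,-0.002,0],[255,0,0,-0.002,0],[255,0,0,-0.002,0],[255,0,0,0,0]]]'; python3 -m crank '[[[255,0,0,-0.002,0],[255,0,0,-0.002,0],[255,0,0,0,0]]]'
```

```text
time_s: 5.83
tool_pos: [0.4999, -0.3045, 0.2091]
tcp_rot: [0.983, -0.182, -0.002, -0.001]
wrist_force: [-8.7, 5.1, 17.3]
gripper_width: -0.0003
gripper_force: 8.4
time_s: 6.08
tool_pos: [0.4996, -0.3044, 0.2049]
tcp_rot: [0.983, -0.182, -0.002, -0.001]
wrist_force: [-9.1, 5.5, 16.3]
gripper_width: -0.0001
gripper_force: 8.4
```

```bash
python3 -m crank '[[[255,0,0,-0.002,0],[255,0,0,-0.002,0],[255,0,0,0,0]]]'; python3 -m crank '[[[255,0,0,-0.001,0],[255,0,0,-0.001,0],[255,0,0,0,0]]]'
```

```text
time_s: 6.33
tool_pos: [0.4996, -0.3044, 0.2037]
tcp_rot: [0.983, -0.182, -0.002, -0.001]
wrist_force: [-15.7, 8.9, 32.5]
gripper_width: 0.0001
gripper_force: 16.3
time_s: 6.58
tool_pos: [0.4996, -0.3044, 0.2032]
tcp_rot: [0.983, -0.182, -0.002, -0.0]
wrist_force: [-18.8, 9.8, 42.0]
gripper_width: -0.0001
gripper_force: 20.9
```

The force jump shows a hard stop at the predicted height. I'll hold briefly, then let go straight up.

```bash
python3 -m crank '[[[255,0,0,-0.001,0],[255,0,0,0,0],[255,0,0,0,0],[255,0,0,0,0]]]'; python3 -m crank '[[[255,0,0,0.004,0],[255,0,0,0.004,0],[255,0,0,0.01,0],[255,0,0,0.02,0],[255,0,0,0.02,0],[255,-0.01,0,0.04,0],[255,-0.03,0,0.04,0],[255,-0.04,0,0.04,0],[255,-0.04,0,0,0],[255,0,0,0,0]]]';  python3 - <<'E'
from h import *
b=get_image("scene")[90:270,200:330]
a=get_image("top")[105:285,215:345]
cv2.imwrite("pics/c4.png",np.hstack([cv2.resize(i,None,fx=3,fy=3,interpolation=2)[:,:,::-1] for i in (a,b)]))
for t in (0,.05): print([proj(n,pt(.262,0,t)).round(1) for n in("top","scene")])
E
```

```text
time_s: 6.92
tool_pos: [0.4996, -0.3044, 0.2029]
tcp_rot: [0.983, -0.182, -0.002, -0.0]
wrist_force: [-20.0, 11.0, 47.2]
gripper_width: 0.0002
gripper_force: 23.2
time_s: 7.75
tool_pos: [0.391, -0.3073, 0.3591]
tcp_rot: [0.983, -0.185, -0.0, 0.001]
wrist_force: [0.0, 0.5, -0.4]
gripper_width: -0.0001
gripper_force: 0.0
[array([[245.6, 235.9]]), array([[292.3, 199.6]])]
[array([[245.4, 235.8]]), array([[292.6, 194.3]])]
```

View pics/c4.png

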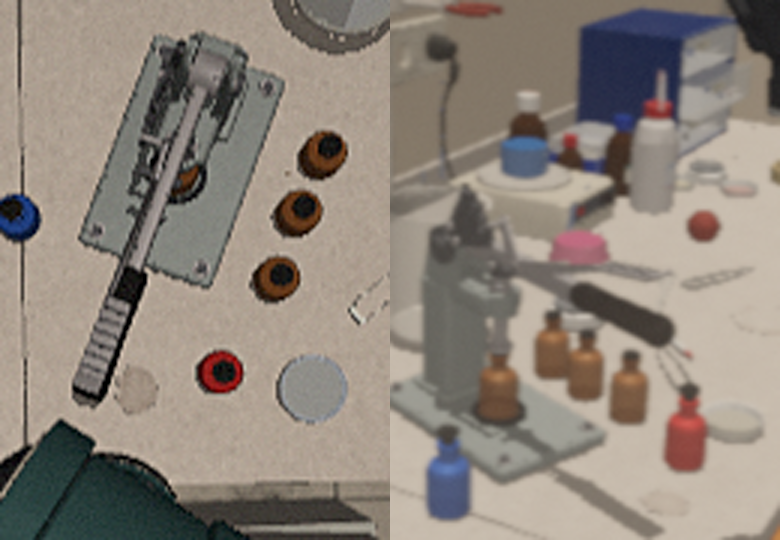

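The grip end (665,332), full-frame about (292,200), matches the model for a level lever. The plate has sprung up again, the bottle stands in its ring, and everything else is untouched.

```bash
python3 -c "
from rig import *
print(job_done())"
```

```text
the job is handed in; nothing more can be done
None
```

I pressed the release plate, pushed the lever to its stop and let go; the last picture shows the lever level, the plate sprung back up and the bottle in its ring, and the job is handed in at about 8 s. I inferred that the stopper is home from the force jump at the lever's stop, not from seeing it directly.

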